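# Put the blue paint sample up for viewing

### The job

Take the blue sample panel out of the rack and lean it on the viewing stand: foot on the ledge behind the lip, painted face towards the lip, set squarely and tilted back onto the sloped backrest; feel for the backrest, press only lightly, and let go only when the panel really rests on it, so that it does not fall back. Then push the stand's carriage by its red post along the rails until it clicks home at the far end, with the panel still leaning on it. Leave the white panel standing undisturbed in the rack.

Things in the scene. Friction and masses are not known exactly. Their poses are not given: they have to be found in the camera images.
- blue_panel: loose flat panel 8 thick (x) x 90 wide (y) x 130 tall (z) mm, brown board painted blue on its -x face, 0.1 to 0.2 kg. Origin: centre of its lower edge face; z runs up the panel, x from the painted face to the bare back. Starts upright in one of the rack's two slots, held at the foot only; grip it across its thickness near the top edge
- white_panel: the same panel painted white, upright in the rack's other slot; leave it standing there
- rack: fixed light wooden rack 145 x 104 mm (x, y) with a 12 mm thick base; origin: centre of its underside, axes level. Two slots along y at x = -35 and +35 mm, each between pairs of small wooden posts at y = -38 and +38 mm that reach 42 mm above the underside and leave an 11 mm gap; panels stand on the base at height 12 mm
- stand: fixed dark steel base of the viewing stand, 124 x 236 x 10 mm (x, y, z), two steel rails along y; origin: centre of its underside. A grey carriage (110 x 150 mm, top 28 mm above the origin) slides on it towards the stand's +y. A black housing with a sprung ball stands at the front (-x) edge at y = +74 mm, 28 mm high
- ledge (a point): point on the carriage's top surface, middle of the about 16 mm deep (x) zone where a panel's foot belongs; rides with the carriage; axes as the stand's. The aluminium lip in front (100 mm long in y, 8 mm high) has its inner face at x = -9 mm from here; the backrest's front face meets the ledge at x = +5 (flattest slope) to +10 mm (steepest) and slopes up and away to +x
- post_top (a point): top centre of the red upright push post on the carriage, 12 mm diameter, 78 mm tall above the carriage's top, at x = -44, y = -64 mm from the carriage's centre (x = -36, y = -64 mm from the ledge point); rides with the carriage; axes as the stand's
- carriage (a joint): travel of the carriage along the stand's +y, m: 0 at the start end, 0.070 at the end stop. It drags at about 1.5 N; from about 0.057 on a sprung ball resists with a further 3 to 5 N, snaps over at about 0.065 and then holds the carriage against the end stop at 0.070
- hinge (a point): middle of the backrest's hinge axis (along y), fixed on the carriage. The backrest, an aluminium grid 74 mm wide, reaches about 88 mm up the slope from the ledge, so a panel sticks out about 40 mm above it. It is clamped stiffly at a new slope each time, 0.22 to 0.60 rad back from upright; this is not measured: tilt the panel back about its foot until you feel it, or look
Things that resemble listed ones, but are neither listed nor needed, are in the scene too. Leave any orange or yellow look-alike of the blue_panel alone.

How it is judged (in metres and radians):
On the way:
1. the blue panel leans on the backrest, foot behind the lip, let go, with the carriage not yet pushed (contact force between the fingers and blue_panel below 0.05 N and x of blue_panel in the frame of ledge between -0.01 and 0.011 m and z of blue_panel in the frame of ledge between -0.004 and 0.005 m and angle between blue_panel's own x axis and vertical between 1.74 and 2.36 rad and linear speed of blue_panel below 0.02 m/s and value of joint carriage below 0.045 m), for 0.2 s.
At the end, for the whole second after the job is handed in: The carriage is clicked home (travel over 67 mm); the blue panel rests still on the ledge behind the lip (foot within about 10 mm of the ledge point front to back and 25 mm sideways), leaning back 0.17 to 0.79 rad with its painted face to the front, square to the ledge within 0.15 rad (value of joint carriage above 0.067 m and x of blue_panel in the frame of ledge between -0.01 and 0.011 m and y of blue_panel in the frame of ledge between -0.025 and 0.025 m and z of blue_panel in the frame of ledge between -0.004 and 0.005 m and angle between blue_panel's own x axis and vertical between 1.74 and 2.36 rad and angle between the y axis of blue_panel and the y axis of ledge, either way round below 0.15 rad and linear speed of blue_panel below 0.02 m/s); the robot touches nothing.
It fails at once if the blue panel falls: it turns faster than 1.5 rad/s while the fingers do not hold it (contact force between the fingers and blue_panel below 0.05 N and angular speed of blue_panel above 1.5 rad/s).
It fails at once if the white panel is disturbed: shifted more than 20 mm or tipped more than 0.2 rad (distance of white_panel from where it was at the start of the episode above 0.02 m or angle between white_panel's own z axis and vertical above 0.2 rad).
It fails at once if the blue panel is pressed against the stand with more than 35 N (contact force between blue_panel and stand above 35 N).
It also fails if it takes over 69 s, if anything falls off the work surface, if the arm or the gripper's body presses on something with over 40 N, if the wrist force passes 120 N, or if a joint passes its speed limit or range.

### The arm

A 7-joint arm with a two-finger parallel gripper is mounted at the origin on a cart in front of the work surface, level with it; the furniture and walls round the work are solid. World frame = base frame: x ahead of the robot, y to its left, z up, the work surface at z = 0. Lengths are in mm, angles in rad, forces in N, time in s.
With the tool pointing down it reaches from about 425 to 1025 mm from the base axis. Payload 3.6 kg.
Tool frame: the origin (TCP) lies midway between the tips of the shut fingers; the grasp point (between the pads) lies 19 mm behind it (ctrl.grip_point_offset is the z of the grasp point in the tool frame, in mm); z points along the fingers, y is the line along which they close (so a half turn about z gives the same grasp; the last joint's range is limited). The gripper opens to 85 mm and grips with 20 to 120 N. Pads are 22 mm wide; open, the fingers measure 114 mm over their backs; the gripper's body (76 mm by 85 mm) begins 54 mm behind the grasp point. The pads swing forward as they close: fully open they stand 13 mm farther back than shut.
Start: joints at [1.163, 0.591, 0.048, 1.609, -0.033, 0.943, -0.034], TCP at [223.791, -689.599, 231.302] pointing down, gripper open.
Joint ranges: [-2.69, 2.69], [-0.47, 2.24], [-1.27, 1.36], [0.19, 2.51], [-1.53, 4.68], [0.08, 2.07], [-3.09, 3.09]. Speed limits (rad/s): [2.57, 2.57, 3.14, 3.14, 3.14, 3.14, 3.14].

### API

Orientations are given as [roll, pitch, yaw] about the fixed x, y, z axes, in that order (R = Rz(yaw) Ry(pitch) Rx(roll)).
In Python, from bench import ctrl gives the robot as it stands. The module is installed in compiled form; this text tells all that it offers.
- The arm moves only by the tool servo_tool, never from a script. Its argument "deltas" is text: rows parted by semicolons, each of 6 numbers parted by spaces: the shift along the tool's x, y, z as a fraction of full scale, then the turn, a rotation vector about the tool's x, y, z as a fraction of full scale. A call has 1 to 12 rows; each row shifts and turns the commanded pose from where the row before left it, along the tool's axes as they then stand; what a row does not reach is not made up. Full scale, the value 1, is 2.5 cm for a shift and 0.1 rad for a turn. A row lasts 1/10 s, in which the tool goes at most 50 mm and 8.59 degrees, less where a joint would pass 70% of its speed; a pose out of reach is approached as far as the arm can. A call with a number of a shift or a turn outside -1 to 1 is refused whole. A call with a gripper value outside its range is refused whole. "claw" is the opening, from -1 (shut) to 1 (fully open), so that 0 is half open, set as the call begins (left out, the last holds). The fingers move at their own pace and stop on an object; the grip force is fixed at half the most. Time passes only in rows, so rows that do not move let the fingers close. It gives the time, the measured TCP pose, the force, the opening and the grip force at its end, in the units of the state.
- ctrl.observe(): the state, without advancing time (a new reading comes with each control period).
- ctrl.camera(name): name is "side" or "top"; returns (picture, depth): 400x640x3 uint8, red, green, blue; 400x640 float32, mm along the optical axis (not along the pixel's ray), 0 where there is no reading.
- ctrl.camera_params(name): a dict with "fx", "fy", "cx", "cy" (pixels), "eye" and "orientation" of the camera in the world. Camera axes: x right, y up, looking along -z (the intrinsics and any distortion apply to the point x, -y, -z); pixel columns grow to the right and rows downward; lengths in mm; the calibration is good to about 2 mm. A picture is of the moment at which its call begins. camera_params takes no time and is no camera call.
- ctrl.hand_in(): hands the job in; it is judged then, once.
The state is a dict: "clock": time; "joint_positions": joint angles; "qd": joint speeds; "tau": joint torques, N m; "tcp_pos": TCP position; "tool_rot": TCP orientation; "force": force on the tool from outside, world axes, zero at the start; "ft_torque": the same for the moment, N m; "opening": opening from 0.0 (shut) to 1.0 (fully open); "finger_force": force on a finger pad.
Only numpy, scipy, OpenCV 4.12 (cv2) and the standard library are available. Lean on these libraries where they do the work, as an engineer would, in place of code of your own. Each camera call takes 0.05 s, during which the arm holds its last target. There are 200 camera calls.

## Working session

There is one attempt and no reset: what is moved stays moved. The work goes in short steps, Python scripts to look and compute and a tool call to move; the robot and the scene stay as the last step left them, time stands still between calls to the robot, and variables do not carry over. Pictures are saved under pics/ and viewed, at most 10 in all, crops included, and the job is handed in when it is done.

Besides the shell and the picture viewer there is one more tool, called after ">>>" as name(argument=value, ...) on one line, values as JSON. servo_tool: Moves the arm, as the interface text tells. Shift numbers are shares of 2.5 cm and turn numbers shares of 0.1 rad, none past 1 either way. Its arguments: {"type":"object","properties":{"deltas":{"type":"string"},"claw":{"type":"number"}},"required":["deltas"]}

```bash
mkdir -p pics; cat > h.py <<'E'
import numpy as np, cv2
from bench import ctrl
from scipy.spatial.transform import Rotation as R
def cam(n):
    im,d=ctrl.camera(n); return im,d,ctrl.camera_params(n)
def rot(p):
    o=np.array(p["orientation"],float)
    return o if o.shape==(3,3) else (R.from_euler('xyz',o).as_matrix() if o.size==3 else R.from_quat(o).as_matrix())
def pts(d,p):
    v,u=np.mgrid[0:d.shape[0],0:d.shape[1]]
    c=np.stack([(u-p["cx"])/p["fx"]*d,-(v-p["cy"])/p["fy"]*d,-d],-1)
    return c@rot(p).T+np.array(p["eye"])
E
python3 - <<'E'
from h import *
for n in("side","top"):
    im,d,p=cam(n); print(n,p,(d>0).mean()); cv2.imwrite(f"pics/{n}0.png",im[:,:,::-1]); np.savez(n+"0.npz",im=im,d=d)
s=ctrl.observe(); print(s)
E
```

```text
side {'fx': 454.49095010941335, 'fy': 454.49095010941335, 'cx': 319.3109894700637, 'cy': 200.4538807760763, 'eye': array([ -28.48534047, 1204.32214187, 1017.51402157]), 'orientation': array([ 0.86099226,  0.00968691, -2.67442152])} 0.99603515625
top {'fx': 380.80683471581955, 'fy': 380.80683471581955, 'cx': 317.0248221171046, 'cy': 200.1692354861125, 'eye': array([ 292.17973483,  262.41116292, 1056.2059193 ]), 'orientation': array([ 0.18782338, -0.01357876, -1.56012968])} 0.99609375
{'clock': 0.1, 'joint_positions': array([ 1.16351201,  0.59205149,  0.0483011 ,  1.60971142, -0.03334903,
        0.94270649, -0.03370219]), 'qd': array([ 0.00053093, -0.00194415, -0.00044263, -0.00291272, -0.00088876,
       -0.00107698,  0.00122733]), 'tau': array([ 4.36566712e-03, -5.49999332e+01,  1.55302998e+00, -1.98825485e+01,
        9.73702554e-03,  3.82494007e-03, -2.22872259e-06]), 'tcp_pos': array([ 223.56666718, -688.87076001,  230.23125609]), 'tool_rot': array([-3.13952250e+00,  7.56818108e-05,  3.13835846e-01]), 'force': array([0.09582811, 0.83607682, 0.19008778]), 'ft_torque': array([-0.04025477, -0.02168903,  0.0635325 ]), 'finger_force': 0.0, 'opening': 0.9984210215938985}
```

View pics/side0.png

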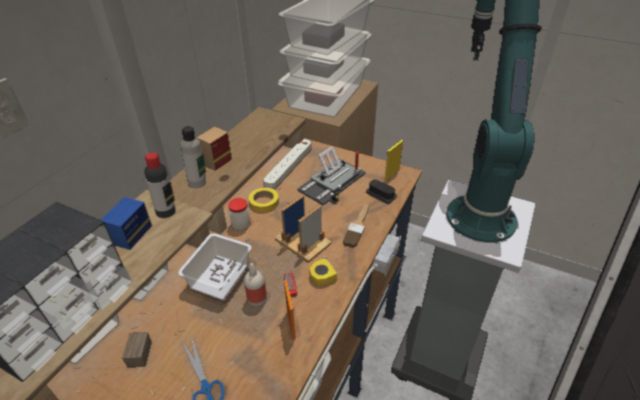

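View pics/top0.png

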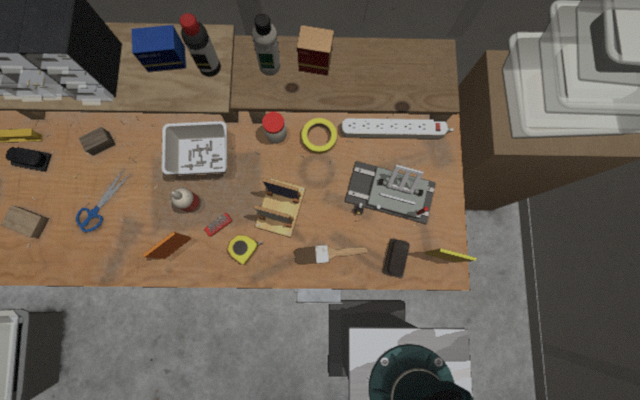

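The side view shows the blue panel at (293,215), with the white/grey one in front at (311,230). The stand is at (330,180) with its red post at (357,160), and yellow (395,160) and orange (290,305) look-alikes are nearby. The blue box at (127,222) and the scissors at (210,388) are also blue. I choose the upright blue panel in the rack: side (293,215), top (282,190).

```bash
python3 - <<'E'
from h import *
def load(n):
    z=np.load(n+"0.npz"); return z["im"],z["d"],ctrl.camera_params(n)
si,sd,sp=load("side"); ti,td,tp=load("top")
S=pts(sd,sp); T=pts(td,tp)
a=cv2.resize(si[135:270,260:400],None,fx=4,fy=4,interpolation=cv2.INTER_CUBIC)
b=cv2.resize(ti[150:245,245:450],None,fx=3.9,fy=3.9,interpolation=cv2.INTER_CUBIC)
cv2.imwrite("pics/c1.png",a[:,:,::-1]);cv2.imwrite("pics/c2.png",b[:,:,::-1])
def msk(im,lo,hi,box):
    m=cv2.inRange(cv2.cvtColor(im,cv2.COLOR_RGB2HSV),lo,hi)>0
    k=np.zeros_like(m);k[box[1]:box[3],box[0]:box[2]]=1; return m&k
m=msk(si,(95,80,20),(130,255,255),(265,180,330,250))
P=S[m]; print("blue",m.sum(),P.min(0),P.max(0),np.median(P,0))
q=P-P.mean(0);u,s,v=np.linalg.svd(q,full_matrices=False);print(s/np.sqrt(len(P)),v)
c=cv2.minAreaRect(np.argwhere(m)[:,::-1].astype(np.float32));print(cv2.boxPoints(c))
for n,im,W,box in(("s",si,S,(345,140,370,180)),("t",ti,T,(400,195,440,225))):
    m=msk(im,(0,120,40),(8,255,255),box)|msk(im,(170,120,40),(180,255,255),box)
    Q=W[m];print("red",n,m.sum(),Q.min(0),Q.max(0),Q[np.argsort(-Q[:,2])[:8]].mean(0),np.argwhere(m).mean(0))
# heights in top
def zr(W,box,lo,hi):
    w=W[box[1]:box[3],box[0]:box[2]].reshape(-1,3); return w[(w[:,2]>lo)&(w[:,2]<hi)]
for nm,box in(("rackT",(250,170,310,240)),):
    w=zr(T,box,110,170)
    for lo,hi in((None,None),):
        k=w[:,0]; med=(k.min()+k.max())/2
        for g in(w[k<med],w[k>=med]):
            print("toppanel",len(g),g.min(0),g.max(0),g.mean(0))
            x=g[:,:2]-g[:,:2].mean(0);print(np.linalg.svd(x,full_matrices=False)[2][0])
E
```

```text
blue 422 [-28.48534047 304.13905071  22.7092011 ] [ 513.5788584  1204.32214187 1017.51402157] [502.54057687 347.39345694  91.06930993]
[96.69953283 26.43265278 12.06491339] [[ 0.36317354 -0.60786674 -0.70611827]
 [-0.03003332  0.74983271 -0.66094546]
 [ 0.93123734  0.26124498  0.25406314]]
[[284. 200.]
 [302. 200.]
 [302. 234.]
 [284. 234.]]
red s 39 [ 450.79163635 -455.11853599 -200.70350301] [621.58968808 -15.3291089  109.35289398] [454.00986402 -24.42381914 106.42089929] [158.82051282 356.51282051]
red t 33 [450.94949106 -49.83298572   7.9139948 ] [476.06123158 -18.97269011 109.46188702] [454.72754952 -25.90657833 107.98648658] [209.81818182 422.87878788]
toppanel 185 [421.64135031 317.52725219 110.35541714] [451.80387937 405.39283848 147.17760085] [435.2106886  360.57606543 137.45533067]
[0.25926091 0.96580732]
toppanel 208 [489.29714607 298.93323874 110.25795724] [517.38565235 385.56992106 147.13253257] [502.15562435 341.80264247 135.82198514]
[0.25988955 0.96563835]
```

View pics/c1.png

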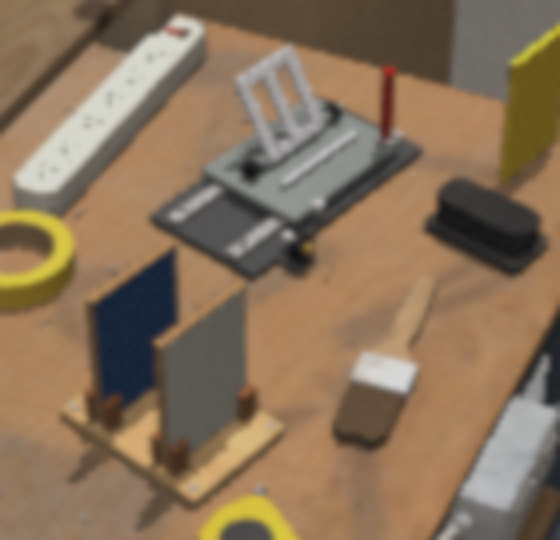

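View pics/c2.png

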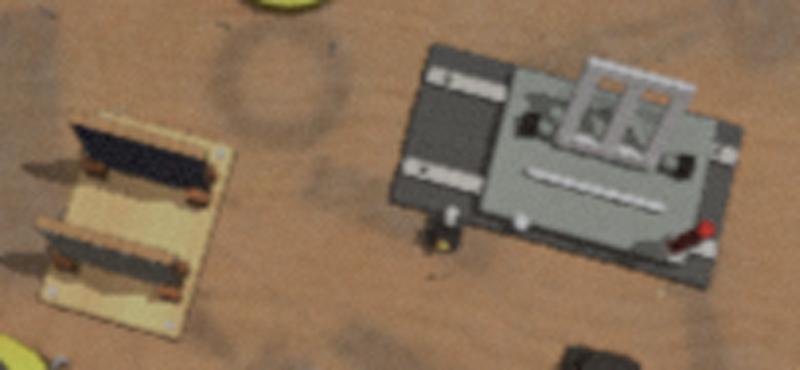

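The crops confirm the blue panel is upright with its painted face towards the robot. The stand's front (lip, post, black housing) also faces the robot. In c2 the lip runs from (527,170) to (663,208), and the backrest top edge from (587,62) to (695,90). Next I measure both poses.

```bash
python3 - <<'E'
from h import *
def load(n):
    z=np.load(n+"0.npz"); p=ctrl.camera_params(n); return z["im"],z["d"],p,pts(z["d"],p)
si,sd,sp,S=load("side"); ti,td,tp,T=load("top")
def line(P):
    c=P.mean(0);return c,np.linalg.svd(P-c,full_matrices=False)
for n,W,b in(("s",S,(260,185,335,265)),("t",T,(250,170,310,215))):
    w=W[b[1]:b[3],b[0]:b[2]].reshape(-1,3); 
    g=w[(w[:,2]>50)&(w[:,2]<150)&(w[:,0]>475)&(w[:,0]<530)&(w[:,1]>290)&(w[:,1]<395)]
    e=np.array([np.cos(-.263),np.sin(-.263)]); f=np.array([-e[1],e[0]])
    X=g[:,:2]@e; Y=g[:,:2]@f
    print(n,len(g),"X",np.percentile(X,[2,25,50,75,98]),"Y",np.percentile(Y,[1,99]),"z",np.percentile(g[:,2],[98,100]))
    t=g[:,2]>136; print(" top rows X",np.percentile(X[t],[5,50,95]),"Y",Y[t].min(),Y[t].max(),g[t].mean(0),"zmean",t.sum())
# stand
for n,im,W,b in(("s",si,S,(295,140,375,205)),("t",ti,T,(340,160,440,225))):
    w=W[b[1]:b[3],b[0]:b[2]].reshape(-1,3)
    g=w[(w[:,2]>24)&(w[:,2]<31)]
    r=cv2.minAreaRect(g[:,:2].astype(np.float32)); print(n,"carr",len(g),r,np.median(g[:,2]))
    g=w[(w[:,2]>4)&(w[:,2]<120)&(w[:,0]>380)&(w[:,0]<600)]; 
    r=cv2.minAreaRect(g[:,:2].astype(np.float32)); print(" all",r)
    g=w[(w[:,2]>45)&(w[:,2]<125)&(w[:,0]>490)&(w[:,0]<610)&(w[:,1]<200)&(w[:,1]>-20)]
    c,(u,s,v)=line(g);print(" backrest",len(g),c,s/np.sqrt(len(g)),v[2],"slope",np.arcsin(abs(v[2][2])),"yaw",np.arctan2(v[2][1],v[2][0]),g[:,2].max(),g[:,1].min(),g[:,1].max())
    lip=w[(w[:,2]>32)&(w[:,2]<40)]
    print(" lip",len(lip),lip.mean(0))
E
```

```text
s 567 X [392.39687528 394.30669734 395.31522381 396.75658387 402.44332008] Y [416.66199663 505.80091576] z [143.98444712 147.51265206]
 top rows X [393.2005099  396.85587088 403.68763289] Y 413.64774225423275 505.6968772217961 [504.100931   343.86183645 141.65470238] zmean 93
t 352 X [393.11690924 393.65285575 393.97932847 396.09828668 400.92964831] Y [417.30909221 504.96912783] z [145.55515203 147.13253257]
 top rows X [393.6528258  397.1054689  400.98785638] Y 417.04922965814086 506.81930584593397 [503.45999705 342.18511009 142.7364312 ] zmean 134
s carr 522 ((557.9039916992188, 1.4518890380859375), (168.08782958984375, 394.1753234863281), 63.57201385498047) 28.78126731991972
 all ((489.6688232421875, 72.14067077636719), (478.1322021484375, 218.94802856445312), 89.83967590332031)
 backrest 238 [542.03877019  19.63818303  78.19447592] [25.80165192 23.23319578  2.99213128] [-0.83507801  0.22445462  0.50225973] slope 0.5262100633738849 yaw 2.879015648837567 113.21688629769437 -19.87906108181801 84.13444579093539
 lip 353 [586.74271092 -15.1860296   35.22428321]
t carr 1385 ((500.66119384765625, 42.31861877441406), (177.8640899658203, 144.04306030273438), 74.7458267211914) 28.564502166570037
 all ((513.2380981445312, 43.84172058105469), (283.898193359375, 173.14926147460938), 89.98057556152344)
 backrest 404 [542.08011056  18.99985537  80.2665974 ] [25.78546005 23.92254533  1.88428946] [-0.82571209  0.22515735  0.51720761] slope 0.5435850481321085 yaw 2.8753821567063556 109.2190016707898 -19.56241955655821 79.33832075969698
 lip 215 [500.1705822   28.58599523  35.25329313]
```

```bash
python3 - <<'E'
from h import *
W=[]
for n in("side","top"):
    z=np.load(n+"0.npz");P=pts(z["d"],ctrl.camera_params(n)).reshape(-1,3);W.append(P[z["d"].ravel()>0])
P=np.vstack(W);P=P[(P[:,0]>100)&(P[:,0]<1000)&(P[:,1]>-900)&(P[:,1]<600)&(P[:,2]<1200)]
print("max z/10; rows y, cols x 150..950 step100")
for y in range(-850,600,100):
    print(y,[int(P[(abs(P[:,0]-x)<50)&(abs(P[:,1]-y)<50)][:,2].max(initial=-990)/10) for x in range(150,951,100)])
e=np.array([.9656,-.26]);f=np.array([.26,.9656])
X=P[:,:2]@e-481.8;Y=P[:,:2]@f-158.5
for lo,hi in((26,32),(32,38),(38,60)):
    k=(abs(Y)<45)&(X>-40)&(X<45)&(P[:,2]>lo)&(P[:,2]<hi); print(lo,np.histogram(X[k],np.arange(-40,46,4)))
k=(abs(X+12)<8)&(abs(Y)<75)&(P[:,2]>32.5)&(P[:,2]<40); print("lipY",np.percentile(Y[k],[2,98]),np.percentile(X[k],[5,50,95]))
E
```

```text
max z/10; rows y, cols x 150..950 step100
-850 [43, 43, 41, 40, 39, 37, 36, -99, -99]
-750 [40, 40, -78, -78, -83, -86, -99, -99, -99]
-650 [47, 47, -86, -86, -86, 43, 40, -99, 39]
-550 [-86, -86, -85, -86, -86, 44, 44, 34, 41]
-450 [-86, -85, -85, -99, -99, 44, 44, 44, 44]
-350 [-86, -86, -86, -99, -99, 44, 44, 44, 47]
-250 [-86, -86, -86, -99, -99, 44, 44, 44, 50]
-150 [62, 0, 13, 0, 0, 3, 13, 13, 53]
-50 [1, 0, 13, 10, 11, 4, 13, 13, 55]
50 [1, 4, 4, 4, 11, 4, 13, 13, 58]
150 [0, 0, 1, 3, 3, 3, 13, 13, 61]
250 [-85, 0, 2, 14, 4, 3, 13, 24, 64]
350 [-86, 0, 2, 14, 14, 9, 28, 33, 67]
450 [-86, 0, 4, 14, 8, 14, 14, 28, 69]
550 [-86, 0, 13, 14, 9, 14, 33, 33, 72]
26 (array([61, 62, 49, 49, 60, 60, 28,  8, 41, 49, 51, 55, 50, 32, 14,  4,  7,
       19, 27, 25, 29]), array([-40, -36, -32, -28, -24, -20, -16, -12,  -8,  -4,   0,   4,   8,
        12,  16,  20,  24,  28,  32,  36,  40,  44]))
32 (array([ 5,  3,  7,  7,  2,  3, 57, 35,  4,  8,  6,  6, 11, 15,  4,  1,  0,
        0,  1,  6,  3]), array([-40, -36, -32, -28, -24, -20, -16, -12,  -8,  -4,   0,   4,   8,
        12,  16,  20,  24,  28,  32,  36,  40,  44]))
38 (array([ 0,  0,  0,  0,  0,  1, 19,  5,  0,  0,  0,  0, 15, 76, 84, 64, 16,
        8,  0,  0,  0]), array([-40, -36, -32, -28, -24, -20, -16, -12,  -8,  -4,   0,   4,   8,
        12,  16,  20,  24,  28,  32,  36,  40,  44]))
lipY [-49.57061006  58.09113659] [-16.14193074 -12.77121753  -8.52314398]
```

>>> servo_tool(deltas="0.68 -0.7 0 0 0 0;0.68 -0.7 0 0 0 0;0.68 -0.7 0 0 0 0;0.68 -0.7 0 0 0 0;0.68 -0.7 0 0 0 0;0.68 -0.7 0 0 0 0;0.68 -0.7 0 0 0 0;0.68 -0.7 0 0 0 0;0.68 -0.7 0 0 0 0;0.68 -0.7 0 0 0 0;0.68 -0.7 0 0 0 0;0.68 -0.7 0 0 0 0", claw=0.2)

```text
clock: 1.3
tcp_pos: [353.1, -425.7, 231.0]
tool_rot: [-3.141, 0.0, 0.314]
force: [-0.3, 0.2, -0.0]
opening: 0.603
finger_force: 0.0
```

>>> servo_tool(deltas="0.68 -0.7 0 0 0 0;0.68 -0.7 0 0 0 0;0.68 -0.7 0 0 0 0;0.68 -0.7 0 0 0 0;0.68 -0.7 0 0 0 0;0.68 -0.7 0 0 0 0;0.68 -0.7 0 0 0 0;0.68 -0.7 0 0 0 0;0.68 -0.7 0 0 0 0;0 0 0 0 0 0;0 0 0 0 0 0")

```text
clock: 2.4
tcp_pos: [449.7, -229.6, 231.1]
tool_rot: [-3.141, 0.001, 0.315]
force: [0.5, -0.5, -0.5]
opening: 0.604
finger_force: 0.0
```

>>> servo_tool(deltas="0 0 0 0 0 -1;0 0 0 0 0 -1;0 0 0 0 0 -1;0 0 0 0 0 -1;0 0 0 0 0 -1;0 0 0 0 0 -1;0 0 0 0 0 -1;0 0 0 0 0 -1;0 0 0 0 0 -1;0 0 0 0 0 -0.94")

```text
clock: 3.4
tcp_pos: [448.8, -231.6, 231.1]
tool_rot: [-3.141, 0.001, 1.309]
force: [-0.2, -0.1, 0.5]
opening: 0.601
finger_force: 0.0
```

>>> servo_tool(deltas="0.94 -0.16 0 0 0 0;0.94 -0.16 0 0 0 0;0.94 -0.16 0 0 0 0;0.94 -0.16 0 0 0 0;0.94 -0.16 0 0 0 0;0.94 -0.16 0 0 0 0;0.94 -0.16 0 0 0 0;0.94 -0.16 0 0 0 0;0.94 -0.16 0 0 0 0;0.94 -0.16 0 0 0 0;0.94 -0.16 0 0 0 0;0.94 -0.16 0 0 0 0")

```text
clock: 4.6
tcp_pos: [477.0, 53.9, 231.1]
tool_rot: [3.142, 0.001, 1.305]
force: [-0.5, 0.4, -0.7]
opening: 0.601
finger_force: 0.0
```

>>> servo_tool(deltas="0.94 -0.16 0 0 0 0;0.94 -0.16 0 0 0 0;0.94 -0.16 0 0 0 0;0.94 -0.16 0 0 0 0;0.94 -0.16 0 0 0 0;0.94 -0.16 0 0 0 0;0.94 -0.16 0 0 0 0;0.94 -0.16 0 0 0 0;0.94 -0.16 0 0 0 0;0.94 -0.16 0 0 0 0;0.94 -0.16 0 0 0 0;0 0 0 0 0 0")

```text
clock: 5.8
tcp_pos: [502.2, 318.6, 231.4]
tool_rot: [-3.142, -0.003, 1.31]
force: [0.1, 0.8, 0.1]
opening: 0.601
finger_force: 0.0
```

```bash
cat >> h.py <<'E'
e=np.array([.9656,-.26]);f=np.array([.26,.9656])
def xy():
    s=ctrl.observe();p=s["tcp_pos"];print("X %.1f Y %.1f Z %.1f"%(p[:2]@e,p[:2]@f,p[2]),s["tool_rot"].round(3),"q",s["joint_positions"].round(2),"F",s["force"].round(1),s["clock"],s["opening"],s["finger_force"])
E
python3 -c "
from h import *
xy()"
```

```text
X 402.1 Y 438.2 Z 231.4 [-3.142e+00 -3.000e-03  1.310e+00] q [-0.35  0.45 -0.39  1.9   0.22  0.83 -1.12] F [0.1 0.8 0.1] 5.8 0.6012261090890705 0.0
```

>>> servo_tool(deltas="0.46 -0.09 0.3 0 0 0;0.46 -0.09 0.6 0 0 0;0 0 0.8 0 0 0;0 0 0.9 0 0 0;0 0 0.4 0 0 0;0 0 0 0 0 0")

```text
clock: 6.4
tcp_pos: [502.1, 337.8, 153.8]
tool_rot: [-3.139, 0.004, 1.307]
force: [0.3, -0.9, 0.3]
opening: 0.598
finger_force: 0.0
```

```bash
python3 -c "
from h import *
xy()
im,d,p=cam('side'); t=ctrl.camera('top')[0]
A=cv2.resize(im[130:270,235:365],(520,560),interpolation=cv2.INTER_CUBIC);cv2.imwrite('pics/g1.png',A[:,:,::-1])
"
```

```text
X 397.0 Y 456.8 Z 153.8 [-3.139  0.004  1.307] q [-0.42  0.56 -0.35  1.93  0.29  0.7  -1.2 ] F [ 0.3 -0.9  0.3] 6.4 0.5984354231145825 0.0
```

View pics/g1.png

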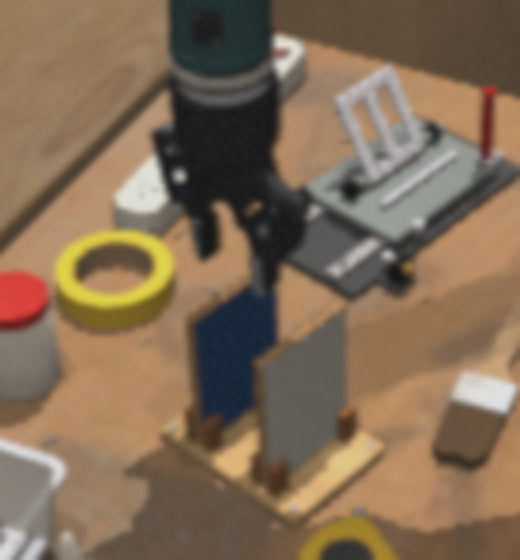

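The open fingers (205,240) and (262,275) straddle the blue panel's top edge around (235,300), and the white panel is clear. I descend and grip.

>>> servo_tool(deltas="0.15 0 0.6 0 0 0;0 0 0.6 0 0 0;0 0 0.4 0 0 0;0 0 0 0 0 0")

```text
clock: 6.9
tcp_pos: [502.9, 341.9, 114.2]
tool_rot: [-3.139, 0.003, 1.308]
force: [0.4, -0.8, -0.5]
opening: 0.603
finger_force: 0.0
```

>>> servo_tool(deltas="0 0 0 0 0 0;0 0 0 0 0 0;0 0 0 0 0 0;0 0 0 0 0 0;0 0 0 0 0 0;0 0 0 0 0 0;0 0 0 0 0 0;0 0 0 0 0 0", claw=-1)

```text
clock: 7.7
tcp_pos: [504.7, 343.4, 116.9]
tool_rot: [3.141, -0.001, 1.308]
force: [1.5, -0.8, 5.6]
opening: 0.082
finger_force: 61.0
```

>>> servo_tool(deltas="0 0 -0.3 0 0 0;0 0 -0.6 0 0 0;0 0 -1 0 0 0;0 0 -1 0 0 0;0 0 -1 0 0 0;0 0 -0.9 0 0 0;0 0 0 0 0 0")

```text
clock: 8.4
tcp_pos: [505.3, 344.7, 240.3]
tool_rot: [3.138, -0.005, 1.308]
force: [0.0, 1.0, -1.0]
opening: 0.081
finger_force: 60.1
```

```bash
python3 -c "
from h import *
xy()
im,d,p=cam('side'); P=pts(d,p)
m=(cv2.inRange(cv2.cvtColor(im,cv2.COLOR_RGB2HSV),(95,80,20),(130,255,255))>0)&(d>0)
Q=P[m];s=ctrl.observe()['tcp_pos'];Q=Q[(abs(Q[:,:2]-s[:2]).max(1)<70)&(Q[:,2]>60)]
print(len(Q),'Y',np.percentile(Q[:,:2]@f,[1,99]),'X',np.percentile(Q[:,:2]@e,[5,50,95]),'Z',np.percentile(Q[:,2],[1,99]))
"
```

```text
X 398.3 Y 464.2 Z 240.3 [ 3.138 -0.005  1.308] q [-0.39  0.46 -0.39  1.86  0.23  0.86 -1.15] F [ 0.  1. -1.] 8.4 0.08129532473619674 60.080766677856445
558 Y [425.81738753 501.65726015] X [391.57900977 394.31931261 397.03752898] Z [145.38405302 262.67118033]
```

>>> servo_tool(deltas="-0.5 0.2 0 0 0 0;-0.93 0.4 0 0 0 0;-0.93 0.4 0 0 0 0;-0.93 0.4 0 0 0 0;-0.93 0.4 0 0 0 0;-0.93 0.4 0 0 0 0;-0.93 0.4 0 0 0 0;-0.93 0.4 0 0 0 0;-0.93 0.4 0 0 0 0;-0.93 0.4 0 0 0 0;-0.93 0.4 0 0 0 0;-0.93 0.4 0 0 0 0")

```text
clock: 9.65
tcp_pos: [543.7, 51.5, 234.6]
tool_rot: [-3.138, 0.002, 1.307]
force: [0.7, -0.2, -0.9]
opening: 0.076
finger_force: 60.0
```

>>> servo_tool(deltas="-0.93 0.4 0 0 0 0;-0.47 0 0 0 0 0;0 0 0 0.5 0 0;0 0 0 0.8 0 0;0 0 0 0.8 0 0;0 0 0 0.8 0 0;0 0 0 0.7 0 0;0 0 0 0.4 0 0;0 0 0 0 0 0;0 0 0 0 0 0")

```text
clock: 10.65
tcp_pos: [545.0, 17.9, 235.5]
tool_rot: [-2.74, 0.0, 1.308]
force: [-0.9, -0.1, -0.6]
opening: 0.083
finger_force: 60.1
```

```bash
python3 -c "
from h import *
xy()"
```

```text
X 521.6 Y 159.0 Z 235.5 [-2.74   0.     1.308] q [ 0.21  0.56 -0.39  1.76  0.04  1.23 -0.44] F [-0.9 -0.1 -0.6] 10.65 0.08294163102437296 60.061195492744446
```

>>> servo_tool(deltas="0.06 0.31 0.71 0 0 0;0 0.31 0.71 0 0 0;0 0.31 0.71 0 0 0;0 0.31 0.71 0 0 0;0 0.31 0.71 0 0 0;0 0 0 0 0 0;0 0 0 0 0 0")

```text
clock: 11.35
tcp_pos: [546.9, 19.2, 139.9]
tool_rot: [-2.741, 0.0, 1.308]
force: [0.1, -1.1, -0.1]
opening: 0.085
finger_force: 60.1
```

```bash
python3 -c "
from h import *
xy()
im,d,p=cam('side')
A=cv2.resize(im[130:220,280:400],(800,600),interpolation=cv2.INTER_CUBIC);cv2.imwrite('pics/g2.png',A[:,:,::-1])
"
```

```text
X 523.1 Y 160.7 Z 139.9 [-2.741  0.     1.308] q [ 0.2   0.67 -0.37  1.82  0.08  1.06 -0.45] F [ 0.1 -1.1 -0.1] 11.35 0.08457512360568856 60.051979422569275
```

View pics/g2.png

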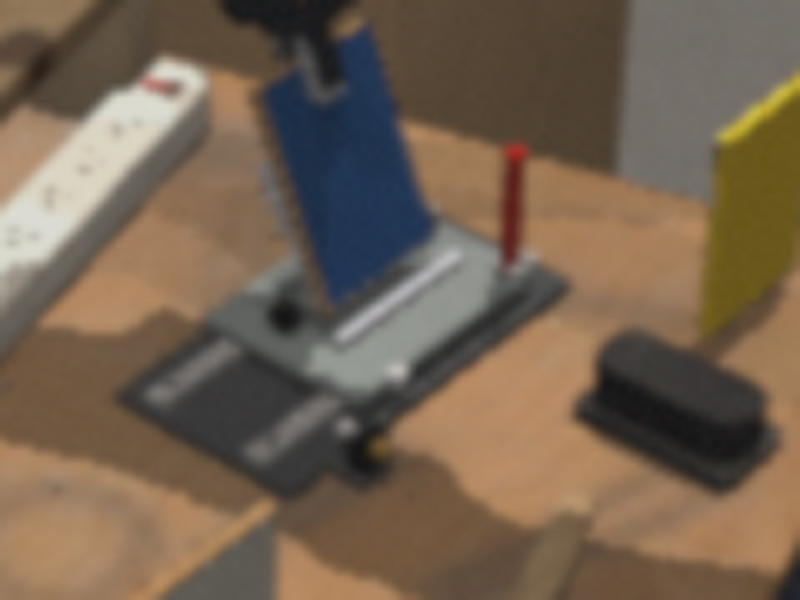

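The panel hovers tilted, its foot edge (330,305)-(435,235) behind the lip (340,335)-(460,255), square and centred. I lower it gently.

>>> servo_tool(deltas="0 0.05 0.12 0 0 0;0 0.05 0.12 0 0 0;0 0.05 0.11 0 0 0;0 0 0 0 0 0;0 0 0 0 0 0")

```text
clock: 11.9
tcp_pos: [547.5, 18.8, 129.9]
tool_rot: [-2.741, 0.0, 1.308]
force: [-0.5, -0.9, -1.2]
opening: 0.076
finger_force: 60.1
```

>>> servo_tool(deltas="0 0.016 0.037 0 0 0;0 0 0 0 0 0;0 0.016 0.037 0 0 0;0 0 0 0 0 0")

```text
clock: 12.3
tcp_pos: [547.5, 18.8, 127.8]
tool_rot: [-2.741, 0.0, 1.308]
force: [-0.7, -0.5, -2.0]
opening: 0.078
finger_force: 60.1
```

>>> servo_tool(deltas="0 0.016 0.037 0 0 0;0 0 0 0 0 0;0 0 0 0 0 0")

```text
clock: 12.6
tcp_pos: [547.6, 18.8, 126.9]
tool_rot: [-2.741, 0.0, 1.308]
force: [-0.5, -0.0, -1.2]
opening: 0.082
finger_force: 60.1
```

>>> servo_tool(deltas="0 0.016 0.037 0 0 0;0 0 0 0 0 0;0 0 0 0 0 0")

```text
clock: 12.9
tcp_pos: [547.9, 18.8, 126.2]
tool_rot: [-2.742, -0.0, 1.308]
force: [0.6, -0.3, 1.3]
opening: 0.08
finger_force: 60.3
```

>>> servo_tool(deltas="0 0.016 0.037 0 0 0;0 0 0 0 0 0;0 0 0 0 0 0")

```text
clock: 13.2
tcp_pos: [548.2, 18.8, 125.9]
tool_rot: [-2.742, -0.0, 1.308]
force: [0.6, -1.4, 6.1]
opening: 0.082
finger_force: 61.1
```

>>> servo_tool(deltas="0 0.016 0.037 0 0 0;0 0 0 0 0 0;0 0 0 0 0 0")

```text
clock: 13.5
tcp_pos: [548.5, 18.7, 125.8]
tool_rot: [-2.742, 0.0, 1.308]
force: [1.0, -2.1, 9.9]
opening: 0.077
finger_force: 61.7
```

>>> servo_tool(deltas="0 -0.075 -0.025 0 0 0;0 0 0 0 0 0;0 0 0 0 0 0")

```text
clock: 13.8
tcp_pos: [547.4, 19.1, 126.1]
tool_rot: [-2.744, -0.0, 1.307]
force: [1.8, -0.8, 6.0]
opening: 0.077
finger_force: 61.2
```

>>> servo_tool(deltas="0 0.126 -0.004 0.3 0 0;0 0 0 0 0 0;0 0.126 -0.004 0.3 0 0;0 0 0 0 0 0;0 0.084 -0.004 0.2 0 0;0 0 0 0 0 0;0 0 0 0 0 0")

```text
clock: 14.5
tcp_pos: [553.4, 17.7, 122.4]
tool_rot: [-2.66, -0.0, 1.308]
force: [0.3, 1.3, 6.1]
opening: 0.076
finger_force: 61.0
```

>>> servo_tool(deltas="0 0.042 -0.002 0.1 0 0;0 0 0 0 0 0;0 0.042 -0.002 0.1 0 0;0 0 0 0 0 0;0 0 0 0 0 0")

```text
clock: 15.0
tcp_pos: [555.3, 17.2, 121.4]
tool_rot: [-2.64, -0.0, 1.308]
force: [-0.3, 0.8, 6.2]
opening: 0.079
finger_force: 61.0
```

>>> servo_tool(deltas="0 0.042 -0.002 0.1 0 0;0 0 0 0 0 0;0 0 0 0 0 0")

```text
clock: 15.3
tcp_pos: [556.2, 16.9, 120.9]
tool_rot: [-2.63, -0.0, 1.308]
force: [1.1, 0.2, 5.9]
opening: 0.078
finger_force: 61.0
```

>>> servo_tool(deltas="0 0.042 -0.002 0.1 0 0;0 0 0 0 0 0;0 0 0 0 0 0")

```text
clock: 15.6
tcp_pos: [557.1, 16.6, 120.4]
tool_rot: [-2.62, -0.0, 1.308]
force: [0.1, 0.7, 6.4]
opening: 0.083
finger_force: 61.0
```

>>> servo_tool(deltas="0 0.042 -0.002 0.1 0 0;0 0 0 0 0 0;0 0 0 0 0 0")

```text
clock: 15.9
tcp_pos: [558.0, 16.4, 119.9]
tool_rot: [-2.609, -0.0, 1.308]
force: [1.0, 0.9, 6.2]
opening: 0.083
finger_force: 61.0
```

>>> servo_tool(deltas="0 0.042 -0.002 0.1 0 0;0 0 0 0 0 0;0 0 0 0 0 0")

```text
clock: 16.2
tcp_pos: [558.9, 16.1, 119.4]
tool_rot: [-2.599, -0.0, 1.308]
force: [0.4, 0.1, 6.4]
opening: 0.081
finger_force: 61.0
```

>>> servo_tool(deltas="0 0.042 -0.002 0.1 0 0;0 0 0 0 0 0;0 0 0 0 0 0")

```text
clock: 16.5
tcp_pos: [559.9, 15.9, 118.9]
tool_rot: [-2.589, -0.0, 1.308]
force: [-0.3, -0.1, 7.0]
opening: 0.081
finger_force: 61.0
```

>>> servo_tool(deltas="0 0.042 -0.002 0.1 0 0;0 0 0 0 0 0;0 0 0 0 0 0")

```text
clock: 16.8
tcp_pos: [560.8, 15.6, 118.3]
tool_rot: [-2.579, -0.0, 1.307]
force: [0.3, 0.7, 5.9]
opening: 0.078
finger_force: 61.0
```

>>> servo_tool(deltas="0 0.042 -0.002 0.1 0 0;0 0 0 0 0 0;0 0 0 0 0 0")

```text
clock: 17.1
tcp_pos: [561.6, 15.3, 117.8]
tool_rot: [-2.569, -0.0, 1.307]
force: [-1.1, 0.5, 6.3]
opening: 0.077
finger_force: 60.9
```

>>> servo_tool(deltas="0 0.042 -0.002 0.1 0 0;0 0 0 0 0 0;0 0 0 0 0 0")

```text
clock: 17.4
tcp_pos: [561.5, 15.3, 117.4]
tool_rot: [-2.557, -0.0, 1.308]
force: [-1.6, 0.3, 6.5]
opening: 0.084
finger_force: 60.8
```

```bash
python3 -c "
from h import *
xy();print(ctrl.observe()['ft_torque'])
im,d,p=cam('side'); P=pts(d,p)
m=(cv2.inRange(cv2.cvtColor(im,cv2.COLOR_RGB2HSV),(95,80,20),(130,255,255))>0)&(d>0)
Q=P[m];Q=Q[(abs(Q[:,:2]-[535,20]).max(1)<90)&(Q[:,2]>20)]
c=Q.mean(0);v=np.linalg.svd(Q-c,full_matrices=False)[2][2];print(len(Q),'tilt',np.arcsin(abs(v[2])),np.arctan2(v[1],v[0]),'X at z28 rel ledge',c[:2]@e-(c[2]-28)*np.tan(np.arcsin(abs(v[2])))-481.8)
A=cv2.resize(im[130:220,280:400],(800,600),interpolation=cv2.INTER_CUBIC);cv2.imwrite('pics/g3.png',A[:,:,::-1])
"
```

```text
X 538.2 Y 160.8 Z 117.4 [-2.557 -0.     1.308] q [ 0.21  0.8  -0.36  1.68  0.05  1.24 -0.42] F [-1.6  0.3  6.5] 17.4 0.08441449153510337 60.810003876686096
[ 0.42200883  0.64350751 -0.1064087 ]
549 tilt 0.584844510447053 -0.2501555789622381 X at z28 rel ledge -8.950999031188474
```

View pics/g3.png

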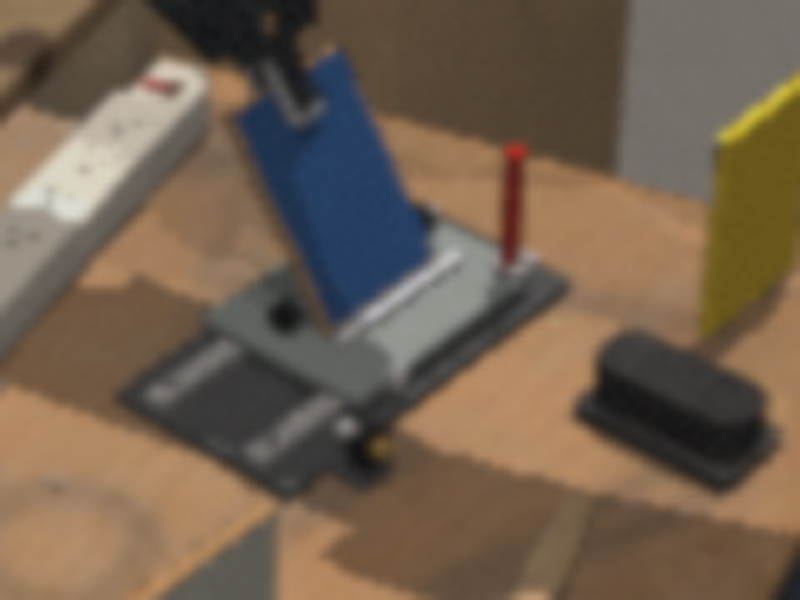

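>>> servo_tool(deltas="0 0.042 -0.002 0.1 0 0;0 0 0 0 0 0;0 0 0 0 0 0")

```text
clock: 17.75
tcp_pos: [561.3, 15.3, 116.9]
tool_rot: [-2.545, 0.0, 1.309]
force: [-3.0, 1.6, 5.8]
opening: 0.079
finger_force: 60.6
```

```bash
python3 -c "
from h import *
xy();print(ctrl.observe()['ft_torque'])"
```

```text
X 538.0 Y 160.7 Z 116.9 [-2.545  0.     1.309] q [ 0.21  0.81 -0.36  1.68  0.05  1.25 -0.42] F [-3.   1.6  5.8] 17.75 0.07876990934445945 60.61159908771515
[ 0.37751001  0.86111875 -0.0472421 ]
```

Contact felt: X has stopped advancing and the reaction is growing. I release.

>>> servo_tool(deltas="0 0 0 0 0 0;0 0 0 0 0 0;0 0 0 0 0 0;0 0 0 0 0 0;0 0 0 0 0 0", claw=-0.4)

```text
clock: 18.25
tcp_pos: [563.8, 14.3, 116.4]
tool_rot: [-2.552, 0.0, 1.308]
force: [-0.2, 0.1, -0.2]
opening: 0.301
finger_force: 0.0
```

```bash
python3 -c "
from h import *
xy();print(ctrl.observe()['ft_torque'])
im,d,p=cam('side')
A=cv2.resize(im[130:220,280:400],(800,600),interpolation=cv2.INTER_CUBIC);cv2.imwrite('pics/g4.png',A[:,:,::-1])
"
```

```text
X 540.7 Y 160.4 Z 116.4 [-2.552  0.     1.308] q [ 0.21  0.81 -0.36  1.68  0.05  1.25 -0.42] F [-0.2  0.1 -0.2] 18.25 0.3012565054924444 0.0
[-0.11817617 -0.58609974 -0.01401848]
```

View pics/g4.png

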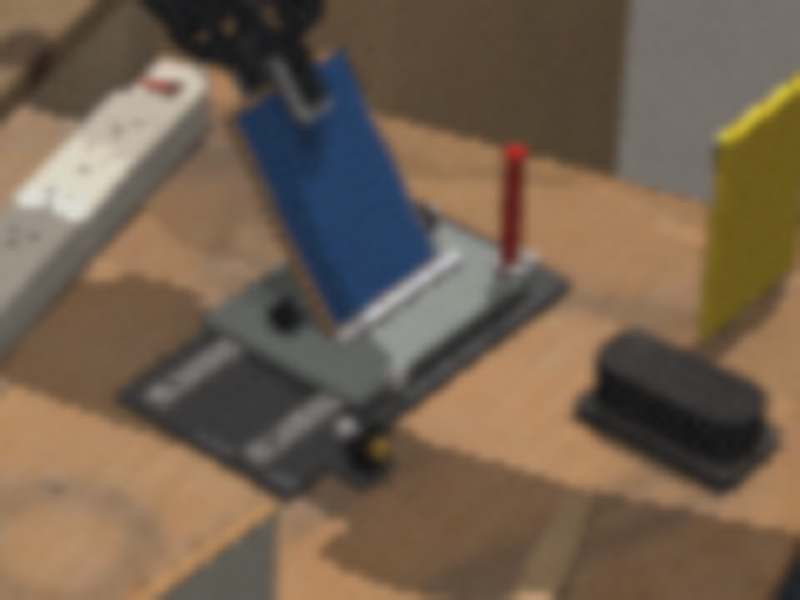

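The picture shows the panel still leaning, foot at (340,325)-(435,260) behind the lip, with the fingers open. I back off along the panel.

>>> servo_tool(deltas="0 0 -0.3 0 0 0;0 0 -0.5 0 0 0;0 0 -0.8 0 0 0;0 0 -0.9 0 0 0;0 0 -0.9 0 0 0;0 0 -0.8 0 0 0;0 0 0 0 0 0")

```text
clock: 19.0
tcp_pos: [623.5, -1.0, 206.9]
tool_rot: [-2.559, -0.002, 1.306]
force: [-0.2, -0.2, 0.6]
opening: 0.301
finger_force: 0.0
```

>>> servo_tool(deltas="0 0 0 -0.5 0 0;0 0 0 -0.8 0 0;0 0 0 -0.9 0 0;0 0 0 -0.9 0 0;0 0 0 -0.9 0 0;0 0 0 -0.9 0 0;0 0 0 -0.8 0 0;0 0 0 -0.2 0 0;0 0 0 0 0 0", claw=-1)

```text
clock: 19.9
tcp_pos: [618.9, -0.4, 203.9]
tool_rot: [-3.14, 0.001, 1.309]
force: [-0.9, 0.6, -1.2]
opening: 0.002
finger_force: 0.0
```

```bash
python3 -c "
from h import *
xy()
for n in('side','top'):
    im,d,p=cam(n); P=pts(d,p)
    h=cv2.cvtColor(im,cv2.COLOR_RGB2HSV)
    m=(cv2.inRange(h,(95,80,20),(130,255,255))>0)&(d>0)
    Q=P[m];Q=Q[(abs(Q[:,:2]-[535,20]).max(1)<90)&(Q[:,2]>20)&(Q[:,2]<160)]
    if len(Q)>50:
        c=Q.mean(0);v=np.linalg.svd(Q-c,full_matrices=False)[2][2];t=np.arcsin(abs(v[2]));Y=Q[:,:2]@f
        print(n,len(Q),'tilt',t,'X at z28 rel ledge',c[:2]@e-(c[2]-28)*np.tan(t)-481.8,'Y',np.percentile(Y,[2,98]),Q[:,2].max())
    m=((cv2.inRange(h,(0,120,40),(8,255,255))|cv2.inRange(h,(170,120,40),(180,255,255)))>0)&(d>0)
    Q=P[m];Q=Q[(abs(Q[:,:2]-[460,-20]).max(1)<40)&(Q[:,2]>30)&(Q[:,2]<115)];print('post',len(Q),np.median(Q[:,:2]@e),np.median(Q[:,:2]@f),Q[:,2].max())
"
```

```text
X 597.7 Y 160.6 Z 203.9 [-3.140e+00  1.000e-03  1.309e+00] q [ 0.16  0.51 -0.32  1.87  0.22  0.8  -0.54] F [-0.9  0.6 -1.2] 19.9 0.001769021796006457 0.0
side 590 tilt 0.5999626566653604 X at z28 rel ledge -10.667271558617017 Y [120.4472356  197.01130194] 141.19452691925494
post 39 444.27763735906717 94.85836011092613 107.60741164178864
top 1143 tilt 0.5997671582926254 X at z28 rel ledge -11.869809379189064 Y [122.8541272  201.45158772] 140.57940702031567
post 34 443.89431747479875 97.36210642677216 108.74196918819496
```

>>> servo_tool(deltas="-0.6 -0.87 0 0 0 0;-0.6 -0.87 0 0 0 0;-0.6 -0.87 0 0 0 0;-0.6 -0.87 0 0 0 0;-0.6 -0.87 0 0 0 0;-0.6 -0.87 0 0 0 0;-0.6 -0.87 0 0 0 0;0 0 0 0 0 0;0 0 0 0 0 0")

```text
clock: 20.9
tcp_pos: [446.7, -63.0, 204.0]
tool_rot: [3.141, -0.0, 1.306]
force: [0.3, 0.4, 0.1]
opening: -0.002
finger_force: 0.0
```

>>> servo_tool(deltas="0 0 0.6 0 0 0;0 0 0.9 0 0 0;0 0 0.9 0 0 0;0 0 0.9 0 0 0;0 0 0.9 0 0 0;0 0 0.9 0 0 0;0 0 0.4 0 0 0;0 0 0 0 0 0;0 0 0 0 0 0")

```text
clock: 21.8
tcp_pos: [446.8, -62.3, 66.6]
tool_rot: [3.141, -0.0, 1.308]
force: [0.7, 0.2, 0.6]
opening: -0.002
finger_force: 0.0
```

```bash
python3 -c "
from h import *
xy()"
```

```text
X 447.6 Y 56.1 Z 66.6 [ 3.141 -0.     1.308] q [ 0.18  0.56 -0.19  2.32  0.36  0.29 -0.58] F [0.7 0.2 0.6] 21.8 -0.0023091714620692753 0.0
```

>>> servo_tool(deltas="0.2 -0.1 0 0 0 0;0.2 0 0 0 0 0;0.16 0 0 0 0 0;0.04 0 0 0 0 0;0.04 0 0 0 0 0;0.04 0 0 0 0 0;0.04 0 0 0 0 0;0.04 0 0 0 0 0;0.04 0 0 0 0 0;0.04 0 0 0 0 0;0.04 0 0 0 0 0")

```text
clock: 22.9
tcp_pos: [448.8, -41.0, 66.3]
tool_rot: [-3.141, 0.001, 1.307]
force: [0.1, -2.2, 0.1]
opening: 0.003
finger_force: 0.2
```

>>> servo_tool(deltas="0.04 0 0 0 0 0;0.04 0 0 0 0 0;0.04 0 0 0 0 0;0.04 0 0 0 0 0;0.05 0 0 0 0 0;0.05 0 0 0 0 0;0.05 0 0 0 0 0;0.05 0 0 0 0 0;0.06 0 0 0 0 0;0.06 0 0 0 0 0;0.06 0 0 0 0 0;0.06 0 0 0 0 0")

```text
clock: 24.1
tcp_pos: [452.8, -26.0, 66.4]
tool_rot: [-3.141, 0.0, 1.308]
force: [-0.3, -1.6, -0.1]
opening: -0.002
finger_force: 0.3
```

>>> servo_tool(deltas="0.06 0 0 0 0 0;0.06 0 0 0 0 0;0.06 0 0 0 0 0;0.06 0 0 0 0 0;0.06 0 0 0 0 0;0.06 0 0 0 0 0;0.06 0 0 0 0 0;0.06 0 0 0 0 0;0.06 0 0 0 0 0;0.06 0 0 0 0 0;0.06 0 0 0 0 0;0.06 0 0 0 0 0")

```text
clock: 25.3
tcp_pos: [457.6, -8.6, 66.4]
tool_rot: [-3.142, 0.0, 1.308]
force: [-1.7, -2.1, 0.1]
opening: 0.004
finger_force: 0.2
```

>>> servo_tool(deltas="0.06 0 0 0 0 0;0.06 0 0 0 0 0;0.06 0 0 0 0 0;0.06 0 0 0 0 0;0.06 0 0 0 0 0;0.06 0 0 0 0 0;0.06 0 0 0 0 0;0.06 0 0 0 0 0;0.06 0 0 0 0 0;0.05 0 0 0 0 0;0.05 0 0 0 0 0;0.04 0 0 0 0 0")

```text
clock: 26.5
tcp_pos: [461.6, 6.5, 66.4]
tool_rot: [-3.141, 0.001, 1.306]
force: [-0.2, -2.5, 0.4]
opening: 0.001
finger_force: 0.9
```

>>> servo_tool(deltas="0.03 0 0 0 0 0;0.03 0 0 0 0 0;0.03 0 0 0 0 0;0.03 0 0 0 0 0;0.03 0 0 0 0 0;0.03 0 0 0 0 0;0.03 0 0 0 0 0;0.03 0 0 0 0 0;0.03 0 0 0 0 0;0.03 0 0 0 0 0")

```text
clock: 27.5
tcp_pos: [462.3, 9.6, 66.5]
tool_rot: [-3.139, 0.008, 1.303]
force: [-0.7, -15.6, 6.2]
opening: 0.002
finger_force: 7.5
```

```bash
cat > chk.py <<'E'
from h import *
xy()
for n in('side','top'):
    im,d,p=cam(n); P=pts(d,p)
    h=cv2.cvtColor(im,cv2.COLOR_RGB2HSV)
    m=(cv2.inRange(h,(95,80,20),(130,255,255))>0)&(d>0)
    Q=P[m];Q=Q[(abs(Q[:,:2]-[545,60]).max(1)<110)&(Q[:,2]>20)&(Q[:,2]<160)]
    if len(Q)>50:
        c=Q.mean(0);v=np.linalg.svd(Q-c,full_matrices=False)[2][2];t=np.arcsin(abs(v[2]));Y=Q[:,:2]@f
        print(n,len(Q),'tilt',t,np.arctan(v[1]/v[0]),'X',c[:2]@e-(c[2]-28)*np.tan(t)-481.8,'Y',np.percentile(Y,[2,98]),Q[:,2].max())
    m=((cv2.inRange(h,(0,120,40),(8,255,255))|cv2.inRange(h,(170,120,40),(180,255,255)))>0)&(d>0)
    Q=P[m];Q=Q[(abs(Q[:,:2]-[470,20]).max(1)<60)&(Q[:,2]>60)&(Q[:,2]<115)]
    if len(Q): print('post',len(Q),np.median(Q[:,:2]@e),np.median(Q[:,:2]@f),Q[:,2].max())
    if n=='side': cv2.imwrite('pics/end%d.png'%(ctrl.observe()['clock']*100),cv2.resize(im[130:270,250:400],(600,560),interpolation=cv2.INTER_CUBIC)[:,:,::-1])
E
python3 chk.py
```

```text
X 443.9 Y 129.5 Z 66.5 [-3.139  0.008  1.303] q [ 0.    0.57 -0.17  2.29  0.32  0.31 -0.71] F [ -0.7 -15.6   6.2] 27.5 0.0018286123378201552 7.476695626974106
side 628 tilt 0.5975264365859427 -0.2545184057037239 X -10.563840423558304 Y [174.06906627 252.15138075] 142.22122072486502
post 30 443.30912174317865 149.1827507633157 109.43055937057431
top 1138 tilt 0.5983960844147551 -0.26022607932155456 X -11.78905110837502 Y [176.66386279 255.5745901 ] 139.53398480213605
post 26 442.4918397781349 150.6694046732564 110.06518899924504
```

```bash
ls pics; python3 -c "
from h import *
a,_=ctrl.camera('side');b,_=ctrl.camera('top')
A=cv2.resize(a[100:230,270:400],(560,560),interpolation=cv2.INTER_CUBIC)
cv2.imwrite('pics/x1.png',A[:,:,::-1]);xy();print(ctrl.observe()['ft_torque'])"
```

```text
c1.png
c2.png
end2755.png
g1.png
g2.png
g3.png
g4.png
side0.png
top0.png
X 443.9 Y 129.4 Z 66.5 [-3.139  0.008  1.302] q [ 0.    0.57 -0.17  2.29  0.32  0.31 -0.71] F [ -1.1 -13.8   6.4] 27.7 0.0015846597469768358 6.914193034172058
[-2.67611597  0.1614743  -0.04488997]
```

View pics/x1.png

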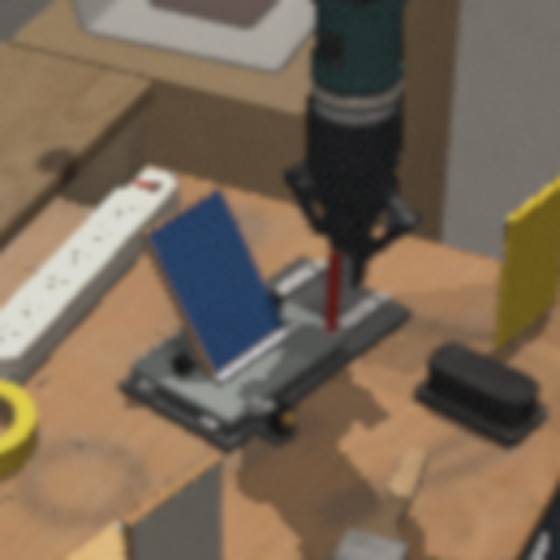

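The panel still leans at (215,285) and the finger is against the red post at (335,290). The carriage is meeting the ball detent, so I continue in small steps.

>>> servo_tool(deltas="0.04 0 0 0 0 0;0.04 0 0 0 0 0;0 0 0 0 0 0;0 0 0 0 0 0")

```text
clock: 28.1
tcp_pos: [462.2, 9.6, 66.5]
tool_rot: [-3.138, 0.01, 1.301]
force: [-2.6, -17.3, 7.1]
opening: 0.0
finger_force: 8.6
```

```bash
python3 chk.py
```

```text
X 443.8 Y 129.5 Z 66.5 [-3.138  0.01   1.301] q [-0.    0.57 -0.16  2.29  0.32  0.31 -0.71] F [ -2.6 -17.3   7.1] 28.1 2.3521024378957976e-05 8.600795567035675
side 626 tilt 0.5925825181292415 -0.24240032374674073 X -9.859745627515565 Y [174.93334702 251.87233777] 139.59514737368966
post 31 444.1960895647575 148.26512162823943 107.20901243667163
top 1137 tilt 0.5973482960721347 -0.261139397625483 X -11.764514896346952 Y [176.51123793 255.32745239] 138.50089466506597
post 24 442.40435710015674 150.1721375342535 107.98001199811301
```

```bash
python3 - <<'E'
from h import *
xy()
a,da=ctrl.camera('side');b,db=ctrl.camera('top')
B=cv2.resize(b[175:225,335:435],(800,400),interpolation=cv2.INTER_LANCZOS4)
A=cv2.resize(a[160:200,290:370],(400,200),interpolation=cv2.INTER_LANCZOS4)
B0=cv2.resize(np.load('top0.npz')['im'][175:225,335:435],(400,200),interpolation=cv2.INTER_LANCZOS4)
C=np.vstack([B,np.hstack([A,B0])]);C=np.clip(C.astype(float)*1.5,0,255).astype(np.uint8)
cv2.imwrite('pics/fin.png',C[:,:,::-1])
# overview of points around the housing/stand front strip
for n,d in(("side",da),("top",db)):
    P=pts(d,ctrl.camera_params(n)).reshape(-1,3);X=P[:,:2]@e;Y=P[:,:2]@f
    k=(X>405)&(X<445)&(Y>150)&(Y<330)&(P[:,2]>14)&(P[:,2]<80)
    H,_,_=np.histogram2d(Y[k],X[k],[np.arange(150,331,10),np.arange(405,446,8)]);print(n);print(H.astype(int))
E
```

```text
X 443.8 Y 129.5 Z 66.5 [-3.138  0.01   1.301] q [-0.    0.57 -0.16  2.29  0.32  0.31 -0.71] F [ -1.7 -17.2   6.5] 28.2 0.0006057346196434533 8.595763742923737
side
[[ 0  0  0  3 12]
 [ 0  0  0  3  8]
 [ 0  0  0  2  5]
 [ 0  0  1  3  4]
 [ 0  0  0  4  7]
 [ 0  0  1  3  3]
 [ 0  0  0  3  6]
 [ 0  0  0  4  5]
 [ 1  1  0  2  7]
 [ 6  3  3  3  3]
 [11  5  2  9  7]
 [ 1  1  1  3  4]
 [ 0  0  0  4  9]
 [ 0  0  0  2  3]
 [ 0  0  0  0  0]
 [ 0  0  0  0  0]
 [ 0  0  0  0  0]
 [ 0  0  0  0  0]]
top
[[ 0  0  0  4 22]
 [ 0  0  0  5 10]
 [ 0  0  0  6 12]
 [ 0  0  0  5  9]
 [ 0  0  0  6 11]
 [ 0  0  0  8 10]
 [ 0  0  0  6 11]
 [ 0  0  0  6  9]
 [ 0  0  0  6 10]
 [10  9  5  5 11]
 [11  9  6 11 11]
 [ 0  0  0  5 10]
 [ 0  0  1  6  9]
 [ 0  0  0  4  7]
 [ 0  0  0  0  0]
 [ 0  0  0  0  0]
 [ 0  0  0  0  0]
 [ 0  0  0  0  0]]
```

View pics/fin.png

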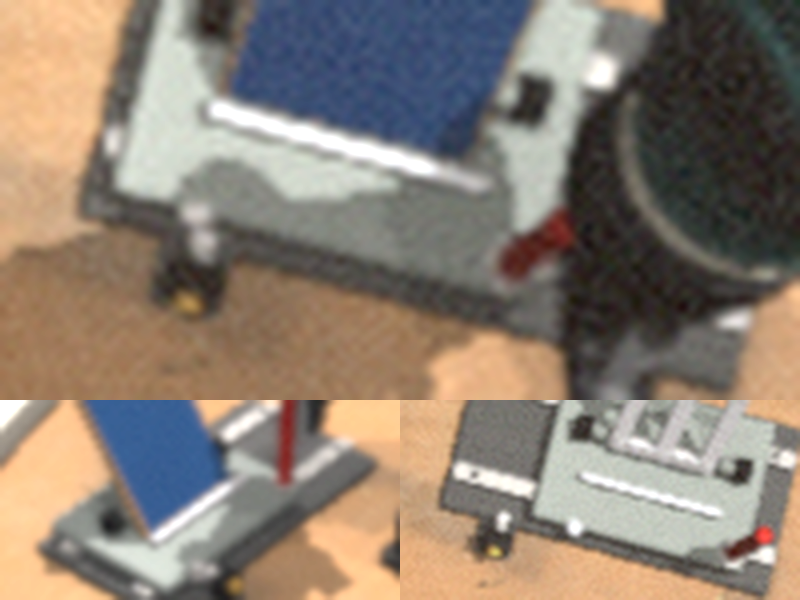

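The striker (195,212) sits right at the sprung ball (205,240), so this is the detent and nothing else blocks the carriage. I relieve the downward load and raise the push a little at a time.

>>> servo_tool(deltas="0 0 -0.1 0 0 0;0 0 -0.1 0 0 0;0 0 0 0 0 0;0 0 0 0 0 0")

```text
clock: 28.7
tcp_pos: [459.8, 10.3, 70.3]
tool_rot: [-3.134, 0.011, 1.302]
force: [-2.5, -14.5, -3.1]
opening: 0.002
finger_force: 7.4
```

>>> servo_tool(deltas="0.03 0 0 0 0 0;0.03 0 0 0 0 0;0 0 0 0 0 0")

```text
clock: 29.0
tcp_pos: [459.8, 10.3, 70.3]
tool_rot: [-3.133, 0.013, 1.3]
force: [-3.6, -17.6, -1.1]
opening: -0.003
finger_force: 9.1
```

```bash
python3 -c "
from h import *
xy();print(ctrl.observe()['ft_torque'],ctrl.observe()['tau'].round(1))"
```

```text
X 441.3 Y 129.5 Z 70.3 [-3.133  0.013  1.3  ] q [ 0.    0.56 -0.17  2.29  0.31  0.33 -0.71] F [ -3.6 -17.6  -1.1] 29.0 -0.003407455055977611 9.0972501039505
[-3.60671544  0.5781414  -0.10470664] [ -8.5 -41.5  -9.9 -11.   -1.3  -2.8   0.1]
```

>>> servo_tool(deltas="-0.2 0 0 0 0 0;-0.3 0 0 0 0 0;-0.3 0 0 0 0 0;0 0.1 0.4 0 0 0;0 0 0.4 0 0 0;0 0 0 0 0 0;0 0 0 0 0 0")

```text
clock: 29.7
tcp_pos: [461.9, -1.0, 50.8]
tool_rot: [-3.141, -0.0, 1.309]
force: [-0.3, -0.5, -0.1]
opening: -0.001
finger_force: 0.0
```

```bash
python3 chk.py; python3 - <<'E'
from h import *
# carriage vs base edges along Y from top view, at start and now
for nm,d in(("start",np.load('top0.npz')['d']),("now",ctrl.camera('top')[1])):
    P=pts(d,ctrl.camera_params('top')).reshape(-1,3);X=P[:,:2]@e;Y=P[:,:2]@f
    for lo,hi in((24,33),(6,14)):
        k=(X>450)&(X<470)&(Y>40)&(Y<340)&(P[:,2]>lo)&(P[:,2]<hi);print(nm,lo,np.percentile(Y[k],[0,1,99,100]).round(1))
E
```

```text
X 446.2 Y 119.1 Z 50.8 [-3.141 -0.     1.309] q [ 0.02  0.6  -0.15  2.3   0.33  0.26 -0.69] F [-0.3 -0.5 -0.1] 29.7 -0.0010279540872428561 0.0
side 629 tilt 0.6000153873738557 -0.24408661227059392 X -10.557605031932155 Y [174.1068411  251.80687755] 139.71907220959736
post 32 444.44116903408724 148.5338670040705 111.39263484609262
top 1139 tilt 0.5986434886942359 -0.2599546386187143 X -11.939239940375899 Y [176.39416433 255.50159394] 139.22970957867415
post 24 442.8871595129433 150.60275878379503 110.04020675298511
start 24 [ 82.8  86.1 231.  232.3]
start 6 [ 58.2  59.1 293.6 293.9]
now 24 [137.9 142.5 284.8 286.1]
now 6 [118.7 119.1 293.8 293.9]
```

>>> servo_tool(deltas="0.04 0 0 0 0 0;0.1 0 0 0 0 0;0.1 0 0 0 0 0;0.1 0 0 0 0 0;0.1 0 0 0 0 0;0.1 0 0 0 0 0;0.1 0 0 0 0 0;0.1 0 0 0 0 0;0 0 0 0 0 0;0 0 0 0 0 0")

```text
clock: 30.85
tcp_pos: [464.0, 8.2, 51.3]
tool_rot: [-3.137, 0.011, 1.299]
force: [-0.9, -15.8, 4.0]
opening: -0.002
finger_force: 0.0
```

```bash
python3 -c "
from h import *
xy();print(ctrl.observe()['ft_torque'])"
```

```text
X 445.9 Y 128.6 Z 51.3 [-3.137  0.011  1.299] q [-0.02  0.6  -0.14  2.29  0.33  0.28 -0.72] F [ -0.9 -15.8   4. ] 30.85 -0.002409465615531824 0.0
[-2.70530231  0.23957042 -0.07006355]
```

>>> servo_tool(deltas="-0.4 0 0 0 0 0;-0.2 0 -0.3 0 0 0;0 0 -0.4 0 0 0;0 0 0 0 0 0;0 0 0 0 0 0")

```text
clock: 31.35
tcp_pos: [463.7, 2.8, 69.5]
tool_rot: [3.14, -0.002, 1.309]
force: [-0.0, 0.7, 0.3]
opening: -0.001
finger_force: 0.0
```

```bash
python3 -c "
from h import *
xy();print(ctrl.observe()['ft_torque'])"
```

```text
X 447.0 Y 123.2 Z 69.5 [ 3.140e+00 -2.000e-03  1.309e+00] q [ 0.03  0.56 -0.18  2.29  0.32  0.31 -0.69] F [-0.   0.7  0.3] 31.35 -0.001209422324001219 0.0
[ 0.07607089 -0.00433807  0.0725654 ]
```

>>> servo_tool(deltas="0.1 -0.05 0 0 0 0;0.1 0 0 0 0 0;0.1 0 0 0 0 0;0.1 0 0 0 0 0;0.1 0 0 0 0 0;0.1 0 0 0 0 0;0.06 0 0 0 0 0;0 0 0 0 0 0;0 0 0 0 0 0")

```text
clock: 32.25
tcp_pos: [463.0, 9.3, 68.8]
tool_rot: [-3.137, 0.013, 1.299]
force: [-1.4, -18.5, 6.7]
opening: 0.001
finger_force: 8.8
```

>>> servo_tool(deltas="0.06 0 0 0 0 0;0 0 0 0 0 0;0 0 0 0 0 0")

```text
clock: 32.55
tcp_pos: [463.0, 9.4, 68.8]
tool_rot: [-3.136, 0.015, 1.298]
force: [-0.7, -20.7, 8.8]
opening: 0.002
finger_force: 10.3
```

>>> servo_tool(deltas="0.06 0 0 0 0 0;0 0 0 0 0 0;0 0 0 0 0 0")

```text
clock: 32.85
tcp_pos: [462.9, 9.4, 68.8]
tool_rot: [-3.136, 0.017, 1.297]
force: [-1.2, -24.0, 8.4]
opening: 0.001
finger_force: 11.5
```

```bash
python3 -c "
from h import *
xy();print(ctrl.observe()['ft_torque'])"
```

```text
X 444.5 Y 129.4 Z 68.8 [-3.136  0.017  1.297] q [-0.    0.56 -0.16  2.29  0.31  0.33 -0.72] F [ -1.2 -24.    8.4] 32.85 0.0012903145640988498 11.542670661583543
[-4.46375178  0.28903557 -0.02805958]
```

The rigid stop is explained. The carriage's leading edge is now 8 mm from the base end (Y 286 of 294), and the striker is about 5 mm past the ball. So the carriage is already at its end stop, having started at about 15 mm of travel. I back off gently and verify.

>>> servo_tool(deltas="-0.2 0 0 0 0 0;-0.3 0 0 0 0 0;-0.4 0 0 0 0 0;-0.6 0 0 0 0 0;-0.8 0 0 0 0 0;0 0 -0.6 0 0 0;0 0 -0.9 0 0 0;0 0 -1 0 0 0;-0.5 0 -1 0 0 0;-1 0 -1 0 0 0;-1 0 -1 0 0 0;-1 0 0 0 0 0")

```text
clock: 34.05
tcp_pos: [431.3, -119.6, 209.2]
tool_rot: [3.135, -0.001, 1.31]
force: [0.0, -0.6, 0.9]
opening: -0.002
finger_force: 0.0
```

>>> servo_tool(deltas="-1 0 0 0 0 0;-1 0 0 0 0 0;-1 0 0 0 0 0;-1 0 0 0 0 0;0 0 0 0 0 0;0 0 0 0 0 0;0 0 0 0 0 0")

```text
clock: 34.75
tcp_pos: [403.5, -214.4, 206.3]
tool_rot: [-3.142, -0.001, 1.31]
force: [0.6, 0.0, 0.2]
opening: -0.003
finger_force: 0.0
```

```bash
python3 chk.py; python3 - <<'E'
from h import *
S={}
for nm,n in(("start","top"),("now","top"),("start","side"),("now","side")):
    if nm=="start": z=np.load(n+'0.npz');im,d=z['im'],z['d']
    else: im,d=ctrl.camera(n)
    P=pts(d,ctrl.camera_params(n));X=P[...,:2]@e;Y=P[...,:2]@f
    k=(X>448)&(X<466)&(Y>40)&(Y<340)&(P[...,2]>23)&(P[...,2]<33)
    # striker: bright pixels at the carriage's front edge
    s=(X>425)&(X<446)&(Y>150)&(Y<300)&(P[...,2]>15)&(P[...,2]<45)&(im.min(-1)>150)
    print(nm,n,"carriage Y",np.percentile(Y[k],[1,99]).round(1),"bright Y",np.sort(Y[s]).round(0))
E
```

```text
X 445.4 Y -102.1 Z 206.3 [-3.142e+00 -1.000e-03  1.310e+00] q [ 0.65  0.31 -0.32  2.21  0.16  0.64 -0.04] F [0.6 0.  0.2] 34.75 -0.003285666918448337 0.0
side 628 tilt 0.5899966592006936 -0.23437320037204287 X -9.866203028052496 Y [174.36380064 252.29759338] 138.7083939575905
post 31 443.4083788204634 149.6042619801642 109.65728333587663
top 1136 tilt 0.5957684366123875 -0.2566588124509578 X -11.619114134090353 Y [176.43339669 255.33440613] 141.97157350408474
post 25 443.3471866819192 150.68393809688558 108.41627669958814
start top carriage Y [ 90.4 231.1] bright Y [198. 200. 201. 201. 202. 203. 204. 206. 250. 251. 252.]
now top carriage Y [145.4 284.6] bright Y [250. 252. 254. 254. 255. 256. 257. 258. 260. 260.]
start side carriage Y [ 91.1 231.5] bright Y [192. 193. 197. 198. 200. 244. 250.]
now side carriage Y [138.2 285.1] bright Y [247. 248. 248. 249. 249. 252. 253. 254. 256.]
```

The striker was at Y≈201 with the ball at 251. It is now at about 255, past the ball, and the carriage is still held there after I backed off. The panel is steady.

```bash
python3 -c "
from bench import ctrl
print(ctrl.hand_in())"
```

```text
the job is handed in; nothing more can be done
None
```

I handed in the job at about 35 s of the 69 s: the blue panel leans on the backrest behind the lip, the carriage measures as clicked home at its end stop, and the white panel was not touched, but `hand_in()` returned no verdict.

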